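# Change over a tube-end facing machine

## Robot

A 7-joint arm with a two-finger parallel gripper is mounted at the origin on the work surface. World frame = base frame: x ahead of the robot, y to its left, z up, the work surface at z = 0. Lengths are in m, angles in rad, forces in N, time in s.
With the tool pointing down it reaches from about 0.425 to 0.925 m from the base axis. Payload 6.8 kg.
Tool frame: the origin (TCP) lies between the finger pads; the fingertips stand 17 mm ahead of it and the grasp point (between the pads) lies 2 mm behind it; z points along the fingers, x is the direction in which the jaws open and shut, and the axes are right-handed (so a half turn about z gives the same grasp; the last joint's range is limited). The gripper opens to 85 mm and grips with 20 to 120 N. Pads are 22 mm wide; open, the fingers measure 114 mm over their backs; the gripper's body (76 mm by 85 mm) begins 54 mm behind the grasp point. The pads swing forward as they close: fully open they stand 13 mm farther back than shut.
Start: joints at [1.153, 0.477, 0.022, 1.555, -0.011, 1.109, -0.083], TCP at [0.206, -0.643, 0.248] pointing down, gripper open.
Joint ranges: [-2.96, 2.96], [-0.34, 2.1], [-1.41, 1.46], [0.24, 2.44], [-1.37, 4.51], [0.17, 1.92], [-2.96, 2.96]. Speed limits (rad/s): [2.39, 2.39, 3.14, 3.14, 3.14, 3.14, 3.14].

## Interface

Orientations are given as a unit quaternion [w, x, y, z].
In Python, from station import readout, read_camera, get_calibration, bot, models gives the robot as it stands.
- The arm moves only by the tool carry_out, never from a script. Its argument "deltas" is a list of rows, each a list of 2 entries, a list of its own where there are three numbers: the shift along the tool's x, y, z in cm, then the turn about the tool's z in degrees. A call has 1 to 10 rows; each row is the pose to reach, as a shift and turn from the pose measured when the call began, along the tool's axes at that moment; what a row does not reach only later rows make up. A row lasts 1/8 s, in which the tool goes at most 62.5 mm and 10.7 degrees, less where a joint would pass 70% of its speed; a pose out of reach is approached as far as the arm can. A call with a gripper value outside its range is refused whole. "hand" is the opening, from 0 (shut) to 1 (fully open), set as the call begins (left out, the last holds). The fingers move at their own pace and stop on an object; "newtons" is the grip in N (left out, the last holds). Time passes only in rows, so rows that repeat a pose let the fingers close. It gives the time, the measured TCP pose, the force and the opening at its end, in the units of the state.
- readout.get_obs(): the state, without advancing time (a new reading comes with each control period).
- read_camera(name): name is "scene" or "top" or "wrist"; returns the picture (384x512x3 uint8, red, green, blue); there is no depth.
- get_calibration(name): a dict with "fov_y" (degrees; the focal length in pixels is half the picture's height over the tangent of half this angle, whatever the lens; pixels are square), "cx", "cy" (the principal point, pixels), "world_from_camera" (4x4, takes a point from camera to world coordinates). Camera axes: x right, y down, z forward; pixel columns grow to the right and rows downward; lengths in m; the calibration is good to about 2 mm. A picture is of the moment at which its call begins: read the wrist's pose just before it. get_calibration takes no time and is no camera call; for the wrist camera it gives the pose at the moment of the call.
- bot.hand_in(): hands the job in, once; it reports no verdict.
Trained networks look in the newest picture that a camera, given by its name, has taken for a name from the list of things; names that differ only in an ending like _2 or _b are one class to them, and where a whole thing is asked for, a point or a joint stands for the part that bears it (a point fixed in the world has none). Each returns a list of dicts, best first, with "score" (0 to 1); they miss things now and then, are a little off and sometimes report something else, mostly with a low value. They report only what shows in the picture. A call takes as long as a camera call.
- models.spot_in(query, camera): "centre" ([row, column] in pixels, amid what is visible of it).
The state is a dict: "t": time; "q": joint angles; "joint_vel": joint speeds; "joint_torque": joint torques, N m; "eef_pos": TCP position; "tool_rot": TCP orientation; "contact_force": force on the tool from outside, world axes, zero at the start; "torque": the same for the moment, N m; "gripper_width": opening from 0.0 (shut) to 1.0 (fully open).
Only numpy, scipy, OpenCV 4.12 (cv2) and the standard library are available. Lean on these libraries where they do the work, as an engineer would, in place of code of your own. Each camera call takes 0.05 s, during which the arm holds its last target. There are 200 camera calls.

## Task

Get the green tube-facing machine ready for its next tube. Free the tube clamp: slacken its wing nut, and once it is loose swing the hinged bolt out of the slotted lug and all the way down. And reset the feed dial on top of the gearhead: wind it back anticlockwise to its stop, then turn it seven clicks clockwise and leave it in the seventh. Leave the tools and other things lying about where they are.

Things in the scene. Friction and masses are not known exactly. Their poses are not given: they have to be found in the camera images.
- dial_grip (a point): Feed dial: black disc, 60 mm wide, vertical axis, on top of the green gearhead beside the motor, with an upright bar across it (54 mm long, 14 thick, 32 tall), gripped across its thickness. Point: on the axis, 10 mm below the bar's top, 22 mm above the disc, 0.170 m above the bench. x runs along the bar and turns with it (white pointer line on its -x end); z up.
- feed_dial (a joint): Dial angle, rad, growing clockwise from above; 0 = at the anticlockwise end stop (a lug on the dial meets a pin), from there one click every 0.524 rad (30 deg), nine in all; about 0.25 N m to the next; a sprung ball pulls the dial into the nearest when let go. Starts two to four clicks from the stop. The seventh reads 3.67, over half a turn: let go and take the bar again on the way.
- nut_grip (a point): Wing nut on the tube clamp's swing bolt: two upright steel wings, 50 mm across both, 9 thick, 12 mm gap. Point: on the bolt's axis, 8 mm below the wings' top, 36 mm above the flat top of the clamp's jaw, 107 mm from the bolt's pin. The wider hub (26 mm) begins 21 mm below it: grip the wings above that. x runs along the wings and turns with the nut; z along the bolt, up while closed.
- wing_nut (a joint): Nut angle on its right-hand thread, rad, growing anticlockwise from above (loosening). Starts at 0 to 0.3, screwed down behind the lip on the lug's nose, which keeps the bolt from swinging; clear of the lip from about 1.25 (a quarter turn is 1.57); thread ends at 4.0. Takes 0.2 N m to turn, and stays where it is left.
- swing_bolt (a joint): Angle of the swing bolt (hinged steel eyebolt, 10 mm thick) about its pin, rad: 0 = upright in the open slot of the jaw's lug, held there by the screwed-down nut (a little play); grows as it swings out to the operator's side (the machine's -x); 1.6 = lying level on its stop, clear of the lug. With the nut slack it swings easily, and from about 0.3 on falls the rest by itself.
- bolt_pin (a point): Middle of the pin the swing bolt hinges on, 50 mm above the bench. Axes are the machine's: -x to the operator's side (the way the bolt swings out), y along the tube from the clamp to the gearhead, z up. The dial's axis lies 67 mm in +x, 170 mm in +y of it. The clamp's jaw, under the nut, is flat on top, 121 mm above the bench, and reaches 120 mm behind (+x of) the bolt.
- spanner: Bystander, to be left alone: flat steel spanner, 180 mm long, in front of the gearhead. Origin in the middle of its underside.
- offcut: Bystander, to be left alone: short upright piece of steel tube, 34 mm diameter, 45 mm tall, in front of the tube. Origin in the middle of its underside.
- file: Bystander, to be left alone: flat file with a wooden handle, 305 mm long, behind the machine. Origin in the middle of its underside.
- hammer: Bystander, to be left alone: hammer, 260 mm long. Origin in the middle of its underside.
- wire_brush: Bystander, to be left alone: wire brush with an orange handle, 280 mm long. Origin in the middle of its underside.
- square: Bystander, to be left alone: engineer's square, 100 by 150 mm, lying flat. Origin in the middle of its underside.

How it is judged:
On the way:
1. the feed dial is wound back to its anticlockwise stop (value of joint feed_dial below 0.15 rad), for 0.2 s.
At the end, for the whole second after the job is handed in: The feed dial rests in the seventh click from its stop (3.67 rad, within 0.13), the wing nut is slackened to 0.95 rad or more, and the swing bolt lies swung out at 1.3 rad or more; dial and bolt are at rest (value of joint feed_dial between 3.535 and 3.795 rad and value of joint wing_nut above 0.95 rad and value of joint swing_bolt above 1.3 rad and velocity of joint feed_dial between -0.1 and 0.1 rad/s and velocity of joint swing_bolt between -0.1 and 0.1 rad/s); the robot touches nothing.
It fails at once if the swing bolt is forced out of the lug (more than 0.25 rad) while the wing nut is still tight (below 0.9 rad) (value of joint wing_nut below 0.9 rad and value of joint swing_bolt above 0.25 rad).
It fails at once if a bystander is moved by more than 30 mm (distance of any of spanner, offcut, file, hammer, wire_brush, square from where it was at the start of the episode above 0.03 m).
It also fails if it takes over 67 s, if anything falls off the work surface, if the arm or the gripper's body presses on something with over 40 N, if the wrist force passes 120 N, or if a joint passes its speed limit or range.

## Working session

There is one attempt and no reset: what is moved stays moved. The work goes in short steps, Python scripts to look and compute and a tool call to move; the robot and the scene stay as the last step left them, time stands still between calls to the robot, and variables do not carry over. Pictures are saved under pics/ and viewed, about 8 in all and at most 12, crops included, and the job is handed in when it is done.

Besides the shell and the picture viewer there is one more tool, called after "Request:" as a command line: name --argument value ..., lists and objects as JSON in quotes. carry_out: Moves the arm, as the interface text tells. Its arguments: {"type":"object","properties":{"deltas":{"type":"array"},"hand":{"type":"number"},"newtons":{"type":"number"}},"required":["deltas"]}

```bash
mkdir -p pics; ls; cat > h.py <<'E'
import numpy as np, cv2
from station import readout, read_camera, get_calibration, bot, models
from scipy.spatial.transform import Rotation as R
def ray(c,rc):
    k=get_calibration(c); f=192/np.tan(np.radians(k['fov_y'])/2); T=np.array(k['world_from_camera'])
    d=T[:3,:3]@np.array([(rc[1]-k['cx'])/f,(rc[0]-k['cy'])/f,1]); return T[:3,3],d
def atz(c,rc,z):
    o,d=ray(c,rc); return o+d*(z-o[2])/d[2]
def proj(c,p):
    k=get_calibration(c); f=192/np.tan(np.radians(k['fov_y'])/2); T=np.array(k['world_from_camera'])
    q=T[:3,:3].T@(np.array(p)-T[:3,3]); return [f*q[1]/q[2]+k['cy'],f*q[0]/q[2]+k['cx']]
def tri(a,b):
    (o,d),(p,e)=a,b; s=np.linalg.lstsq(np.c_[d,-e],p-o,rcond=None)[0]; x,y=o+d*s[0],p+e*s[1]; return (x+y)/2,np.linalg.norm(x-y)
def save(c,n,im=None):
    im=read_camera(c) if im is None else im
    cv2.imwrite('pics/'+n,cv2.cvtColor(np.asarray(im),cv2.COLOR_RGB2BGR)); return im
E
python3 - <<'E'
from h import *
np.set_printoptions(precision=3,suppress=True)
ims=[]
for c in ('scene','top'):
    ims.append(read_camera(c))
    for n in ('dial_grip','nut_grip','swing_bolt','bolt_pin','spanner','offcut','hammer'):
        r=models.spot_in(n,c); print(c,n,[(np.round(x['centre']),round(x['score'],2)) for x in r[:2]])
        if r and c=='top': print(atz(c,r[0]['centre'],{'dial_grip':.17,'nut_grip':.157}.get(n,.05)))
    print(get_calibration(c)['world_from_camera'])
im=np.hstack(ims); save('x','a.png',cv2.resize(ims[0],(800,600))); save('x','b.png',cv2.resize(ims[1],(800,600)))
print(readout.get_obs())
E
```

```text
pics
scene dial_grip [(array([190., 291.]), 0.75)]
scene nut_grip [(array([220., 248.]), 0.45)]
scene swing_bolt [(array([222., 250.]), 0.61)]
scene bolt_pin [(array([239., 284.]), 0.66)]
scene spanner [(array([207., 254.]), 0.42)]
scene offcut [(array([278., 213.]), 0.47)]
scene hammer [(array([162., 268.]), 0.86)]
[[ 0.871  0.26  -0.417  1.004]
 [ 0.491 -0.469  0.734 -0.901]
 [-0.004 -0.844 -0.536  0.769]
 [ 0.     0.     0.     1.   ]]
top dial_grip [(array([167., 248.]), 0.71)]
[ 0.589 -0.005  0.17 ]
top nut_grip [(array([163., 248.]), 0.71)]
[ 0.605 -0.006  0.157]
top swing_bolt [(array([161., 251.]), 0.66), (array([172., 296.]), 0.55)]
[ 0.64  -0.011  0.05 ]
top bolt_pin [(array([170., 262.]), 0.92), (array([162., 371.]), 0.46)]
[ 0.61  -0.051  0.05 ]
top spanner [(array([209., 242.]), 0.82)]
[0.463 0.016 0.05 ]
top offcut [(array([197., 333.]), 0.56)]
[ 0.51  -0.313  0.05 ]
top hammer [(array([234., 148.]), 0.78)]
[0.371 0.347 0.05 ]
[[ 0.01  -0.983  0.186  0.265]
 [-1.    -0.013 -0.014 -0.046]
 [ 0.016 -0.186 -0.983  1.481]
 [ 0.     0.     0.     1.   ]]
{'t': 0.8, 'q': array([ 1.153,  0.477,  0.022,  1.555, -0.011,  1.109, -0.083]), 'joint_vel': array([-0.   ,  0.   ,  0.002, -0.   , -0.002, -0.001, -0.001]), 'joint_torque': array([ -0.   , -59.625,   1.605, -28.153,   0.012,   0.002,  -0.   ]), 'eef_pos': array([ 0.206, -0.643,  0.248]), 'tool_rot': array([ 0.   ,  0.808, -0.59 ,  0.   ]), 'contact_force': array([-0.649,  0.272,  0.754]), 'torque': array([-0.028,  0.013,  0.005]), 'gripper_width': 0.9990553868474631}
```

View pics/a.png

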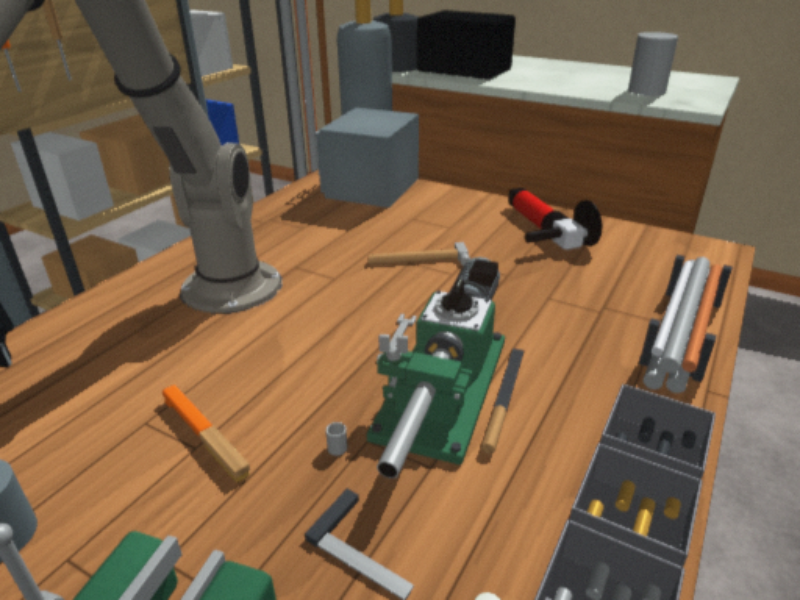

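View pics/b.png

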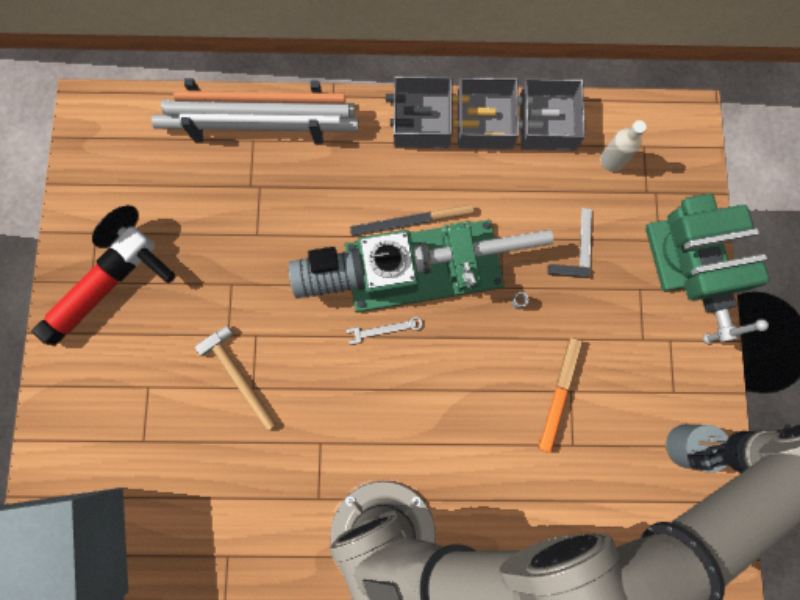

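```bash
cat >> h.py <<'E'
np.set_printoptions(precision=3,suppress=True)
def state():
    o=readout.get_obs(); r=R.from_quat(np.roll(o['tool_rot'],-1)); x=r.apply([1,0,0]); return o,r,np.degrees(np.arctan2(x[1],x[0]))
def plan(p,yaw=None,name=''):
    "tool shift cm and turn deg to world point p, tool x yaw (deg, mod 180)"
    o,r,y=state(); s=100*r.inv().apply(np.array(p)-o['eef_pos']); t=0 if yaw is None else -((yaw-y+90)%180-90)
    print(name,'shift',np.round(s,2),'turn',round(t,1),'| pos',o['eef_pos'],'yaw',round(y,1),'q7',o['q'][6].round(2),'t',o['t'])
E
python3 - <<'E'
from h import *
d=atz('top',(165,248),.17); n=atz('top',(176,299),.157); v=d-n
yaw=np.degrees(np.arctan2(v[1],v[0])-np.arctan2(.170,.067)); print(d,n,np.hypot(*v[:2]),np.hypot(.067,.17),yaw)
print(tri(ray('top',(165,248)),ray('scene',(190,294))))
print(tri(ray('top',(176,299)),ray('scene',(218,252))))
k=get_calibration('wrist'); o,r,y=state(); T=np.array(k['world_from_camera'])
print('cam in tool',r.inv().apply(T[:3,3]-o['eef_pos']),r.inv().as_matrix()@T[:3,:3],k['fov_y'])
plan(n+[0,0,.17],0)
E
```

```text
[ 0.596 -0.005  0.17 ] [ 0.563 -0.178  0.157] 0.17594088584948292 0.18272657168567466 10.805995262564323
(array([ 0.605, -0.002,  0.152]), np.float64(0.010756924603828402))
(array([ 0.567, -0.177,  0.149]), np.float64(0.004858930529501718))
cam in tool [ 0.001 -0.07  -0.125] [[ 1.    -0.001 -0.   ]
 [ 0.001  0.96   0.279]
 [-0.    -0.279  0.96 ]] 64.22377909084292
 shift [-33.39 -48.19  -7.87] turn -72.3 | pos [ 0.206 -0.643  0.248] yaw -72.3 q7 -0.08 t 0.8
```

Request:
carry_out --deltas '[[[-33,-48,-9],-82],[[-33,-48,-9],-82],[[-33,-48,-9],-82],[[-33,-48,-9],-82],[[-33,-48,-9],-82],[[-33,-48,-9],-82],[[-33,-48,-9],-82],[[-33,-48,-9],-82],[[-33,-48,-9],-82],[[-33,-48,-9],-82]]'

```text
t: 2.05
eef_pos: [0.5645, -0.1779, 0.3393]
tool_rot: [-0.001, 0.996, 0.088, 0.001]
contact_force: [-1.0, -0.1, -0.1]
gripper_width: 0.999
```

```bash
python3 - <<'E'
from h import *
im=save('x','c.png',cv2.resize(read_camera('wrist'),(800,600)))
for n,z in (('dial_grip',.17),('nut_grip',.157),('bolt_pin',.05),('swing_bolt',.1)):
    for x in models.spot_in(n,'wrist')[:2]: print(n,np.round(x['centre']),round(x['score'],2),atz('wrist',x['centre'],z))
print(state()[2],state()[0]['q'], 'expected nut px', np.array(proj('wrist',[.563,-.178,.157]))*600/384)
E
```

```text
dial_grip [ 15. 320.] 0.79 [ 0.598 -0.027  0.17 ]
nut_grip [176. 246.] 0.91 [ 0.558 -0.183  0.157]
bolt_pin [112. 299.] 0.95 [ 0.614 -0.114  0.05 ]
9.667316838565817 [ 0.587  0.307 -0.479  1.625  0.149  1.246  0.249] expected nut px [264.053 395.752]
```

View pics/c.png

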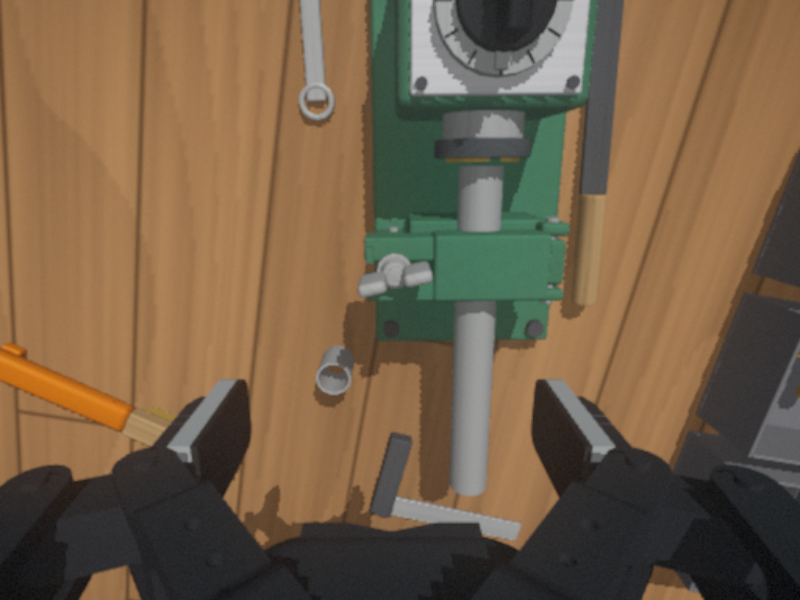

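```bash
python3 - <<'E'
from h import *
n=atz('wrist',(179,253.5),.163); print(n, atz('wrist',(176,246),.157))
a,b=atz('wrist',(287*.64,372*.64),.163),atz('wrist',(273*.64,420*.64),.163); w=np.degrees(np.arctan2(*(b-a)[1::-1])); print('wing yaw',w)
d=atz('wrist',(5*.64,503*.64),.17); print(d)
e=[atz('wrist',(r*.64,c*.64),.148) for r,c in ((83,420),(83,573))]; print('plate',np.degrees(np.arctan2(*(e[1]-e[0])[1::-1])))
n[2]=.22; plan(n,w+90)
E
```

```text
[ 0.565 -0.187  0.163] [ 0.557 -0.186  0.157]
wing yaw 26.36233838271704
[ 0.595 -0.025  0.17 ]
plate 9.632563890421348
 shift [ 0.25  0.37 11.8 ] turn 73.3 | pos [ 0.562 -0.184  0.338] yaw 9.7 q7 0.25 t 2.3
```

Request:
carry_out --deltas '[[[0.2,0.3,11.8],73],[[0.2,0.3,11.8],73],[[0.2,0.3,11.8],73],[[0.2,0.3,11.8],73],[[0.2,0.3,11.8],73],[[0.2,0.3,11.8],73],[[0.2,0.3,11.8],73],[[0.2,0.3,11.8],73],[[0.2,0.3,11.8],73],[[0.2,0.3,11.8],73]]' --hand 0.5

```text
t: 3.55
eef_pos: [0.5638, -0.1867, 0.22]
tool_rot: [0.001, 0.851, -0.525, -0.0]
contact_force: [-0.7, 0.1, 0.2]
gripper_width: 0.502
```

```bash
python3 - <<'E'
from h import *
im=save('x','d.png',cv2.resize(read_camera('wrist'),(800,600)))
for x in models.spot_in('nut_grip','wrist')[:2]: print(np.round(x['centre']),round(x['score'],2),atz('wrist',x['centre'],.157))
o,r,y=state(); print(o['eef_pos'],y,o['q'],'axis below tcp px',np.array(proj('wrist',o['eef_pos']+[0,0,.16-o['eef_pos'][2]]))/.64)
E
```

```text
[197. 246.] 0.77 [ 0.574 -0.179  0.157]
[ 0.564 -0.186  0.22 ] -63.296556554387415 [ 0.385  0.384 -0.219  1.772  0.098  0.997 -0.977] axis below tcp px [336.957 389.015]
```

View pics/d.png

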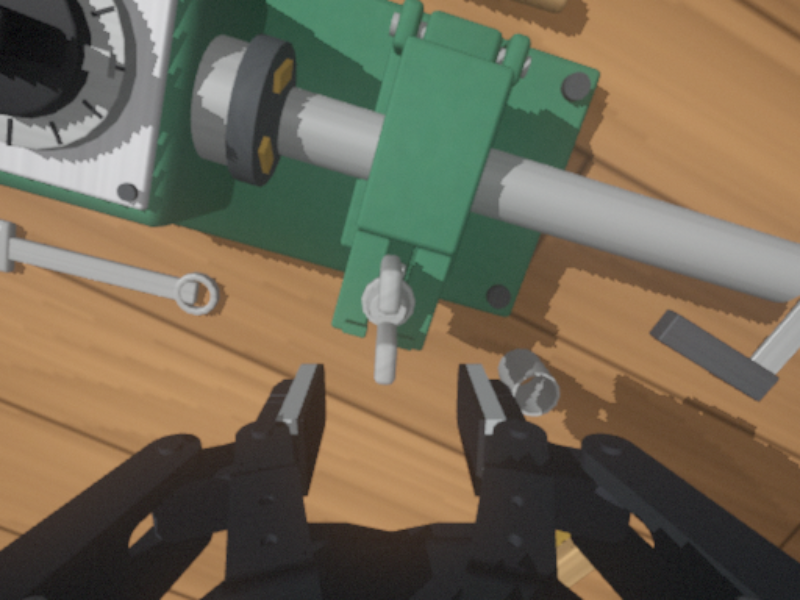

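```bash
python3 - <<'E'
from h import *
for z in (.165,.16): 
  a,b=atz('wrist',(258*.64,387*.64),z),atz('wrist',(380*.64,385*.64),z); print(a,b,(a+b)/2,np.linalg.norm(a-b)); n=(a+b)/2; n[2]=.156; plan(n,np.degrees(np.arctan2(*(b-a)[1::-1]))+90)
E
```

```text
[ 0.594 -0.171  0.165] [ 0.548 -0.193  0.165] [ 0.571 -0.182  0.165] 0.0511313865297658
 shift [-0.12 -0.86  6.4 ] turn 1.1 | pos [ 0.564 -0.186  0.22 ] yaw -63.3 q7 -0.98 t 3.65
[ 0.593 -0.171  0.16 ] [ 0.546 -0.194  0.16 ] [ 0.569 -0.182  0.16 ] 0.05255126051267795
 shift [-0.13 -0.69  6.4 ] turn 1.1 | pos [ 0.564 -0.186  0.22 ] yaw -63.3 q7 -0.98 t 3.65
```

Request:
carry_out --deltas '[[[-0.1,-0.8,3],1],[[-0.1,-0.8,6.4],1],[[-0.1,-0.8,6.4],1],[[-0.1,-0.8,6.4],1],[[-0.1,-0.8,6.4],1]]'

```text
t: 4.28
eef_pos: [0.5716, -0.1823, 0.1576]
tool_rot: [0.0, 0.847, -0.532, 0.001]
contact_force: [-0.6, -0.0, 0.2]
gripper_width: 0.504
```

Request:
carry_out --deltas '[[[0,0,0],0],[[0,0,0],0],[[0,0,0],0],[[0,0,0],0],[[0,0,0],0],[[0,0,0],0]]' --hand 0 --newtons 60

```text
t: 5.03
eef_pos: [0.5717, -0.1816, 0.1587]
tool_rot: [-0.0, 0.847, -0.532, 0.001]
contact_force: [-3.2, 2.2, 6.7]
gripper_width: 0.089
```

Request:
carry_out --deltas '[[[0,0,0],-9],[[0,0,0],-18],[[0,0,0],-27],[[0,0,0],-36],[[0,0,0],-45],[[0,0,0],-54],[[0,0,0],-63],[[0,0,0],-72],[[0,0,0],-81],[[0,0,0],-88]]'

```text
t: 6.28
eef_pos: [0.5678, -0.1799, 0.1587]
tool_rot: [-0.001, 0.978, 0.207, -0.003]
contact_force: [-14.6, 4.6, 13.4]
gripper_width: 0.088
```

Request:
carry_out --deltas '[[[0,0,0],-6],[[0,0,0],-6]]'

```text
t: 6.52
eef_pos: [0.567, -0.1799, 0.1588]
tool_rot: [-0.002, 0.966, 0.258, -0.004]
contact_force: [-4.4, 1.2, 4.7]
gripper_width: 0.087
```

Request:
carry_out --deltas '[[[0,0,0],0],[[0,0,0],0],[[0,0,0],0],[[0,0,-6],0],[[0,0,-7],0],[[0,0,-7],0],[[0,0,-7],0]]' --hand 0.5

```text
t: 7.4
eef_pos: [0.5668, -0.18, 0.2275]
tool_rot: [-0.002, 0.966, 0.258, -0.005]
contact_force: [-0.5, 0.1, -0.3]
gripper_width: 0.502
```

```bash
python3 - <<'E'
from h import *
im=save('x','e.png',cv2.resize(read_camera('wrist'),(800,600)))
o,r,y=state(); print(o['eef_pos'],y,o['q'])
n=[.571,-.182]; 
for m in ([.015,0],[-.015,0],[.0,.015]): pass
print(np.array(proj('wrist',n+[.165]))/.64,np.array(proj('wrist',[.602,-.005,.17]))/.64)
E
```

```text
[ 0.567 -0.18   0.227] 29.870793380317725 [ 0.669  0.44  -0.614  1.736  0.283  1.067  0.481]
[346.337 401.411] [-39.438 753.404]
```

View pics/e.png

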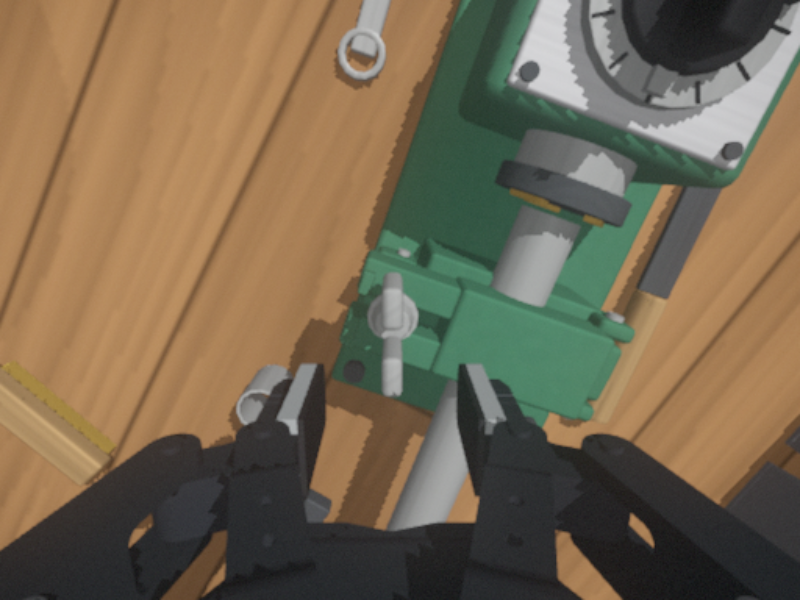

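```bash
python3 - <<'E'
from h import *
a,b=atz('wrist',(274*.64,393*.64),.165),atz('wrist',(393*.64,391*.64),.165); n=(a+b)/2; print(n,np.linalg.norm(a-b),np.degrees(np.arctan2(*(a-b)[1::-1])))
m=np.array([np.cos(np.radians(9.6)),np.sin(np.radians(9.6)),0])
for z,d in ((.2275,.038),(.153,.038),(.153,-.045),(.2275,-.045)): p=n+m*d; p[2]=z; plan(p)
E
```

```text
[ 0.565 -0.18   0.165] 0.05271906132827112 118.97576510213095
 shift [ 3.43  1.23 -0.06] turn 0 | pos [ 0.567 -0.18   0.227] yaw 29.9 q7 0.48 t 7.45
 shift [3.5  1.29 7.39] turn 0 | pos [ 0.567 -0.18   0.227] yaw 29.9 q7 0.48 t 7.45
 shift [-4.29 -1.59  7.48] turn 0 | pos [ 0.567 -0.18   0.227] yaw 29.9 q7 0.48 t 7.45
 shift [-4.35 -1.64  0.03] turn 0 | pos [ 0.567 -0.18   0.227] yaw 29.9 q7 0.48 t 7.45
```

Request:
carry_out --deltas '[[[3.5,1.3,0],0],[[3.5,1.3,0],0],[[3.5,1.3,0],0],[[3.5,1.3,0],0],[[3.5,1.3,4],0],[[3.5,1.3,7.4],0],[[3.5,1.3,7.4],0],[[3.5,1.3,7.4],0],[[3.5,1.3,7.4],0]]' --hand 0

```text
t: 8.57
eef_pos: [0.6038, -0.1738, 0.1548]
tool_rot: [-0.001, 0.966, 0.258, -0.004]
contact_force: [0.2, 0.4, 0.6]
gripper_width: 0.002
```

Request:
carry_out --deltas '[[[-0.8,-0.3,0],0],[[-1.6,-0.6,0],0],[[-2.4,-0.9,0],0],[[-3.2,-1.2,0],0],[[-4.0,-1.5,0],0],[[-4.8,-1.8,0],0],[[-5.6,-2.1,0],0],[[-6.4,-2.3,0],0],[[-7.1,-2.6,0],0],[[-7.8,-2.9,0],0]]'

```text
t: 9.82
eef_pos: [0.5213, -0.1875, 0.1555]
tool_rot: [-0.001, 0.966, 0.258, -0.004]
contact_force: [0.1, 0.1, -0.8]
gripper_width: -0.003
```

Request:
carry_out --deltas '[[[0,0,-5],0],[[1,0,-9],0],[[2,0,-9],0],[[2,0,-9],0],[[2,0,-9],0]]'

```text
t: 10.45
eef_pos: [0.5381, -0.1777, 0.2438]
tool_rot: [-0.002, 0.966, 0.258, -0.005]
contact_force: [-0.6, 0.5, -0.5]
gripper_width: 0.004
```

```bash
python3 - <<'E'
from h import *
im=save('x','f.png',cv2.resize(read_camera('wrist'),(800,600)))
o,r,y=state(); print(o['eef_pos'],y,o['q'])
E
```

```text
[ 0.538 -0.178  0.244] 29.84717697218761 [ 0.714  0.38  -0.64   1.782  0.254  1.074  0.505]
```

View pics/f.png

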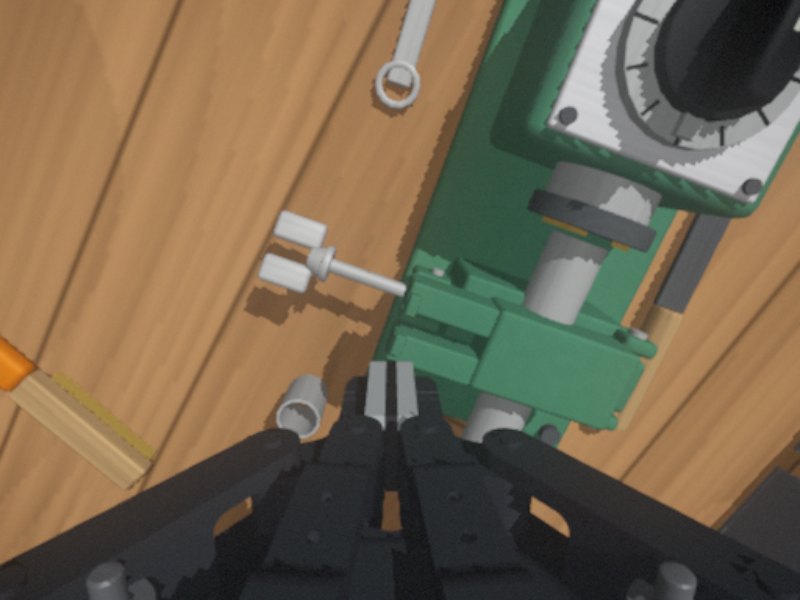

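```bash
python3 - <<'E'
from h import *
plan([.606,-.004,.28],9.6)
E
```

```text
shift [ 14.5  -11.73  -3.65] turn 20.2 | pos [ 0.538 -0.178  0.244] yaw 29.8 q7 0.5 t 10.5
```

Request:
carry_out --deltas '[[[2,0,-3.6],10],[[14.5,-11.7,-3.6],20],[[14.5,-11.7,-3.6],20],[[14.5,-11.7,-3.6],20],[[14.5,-11.7,-3.6],20],[[14.5,-11.7,-3.6],20],[[14.5,-11.7,-3.6],20]]' --hand 0.7

```text
t: 11.38
eef_pos: [0.6057, -0.0065, 0.2789]
tool_rot: [-0.001, 0.996, 0.084, -0.006]
contact_force: [-0.7, -0.3, -0.7]
gripper_width: 0.702
```

```bash
python3 - <<'E'
from h import *
im=save('x','g.png',cv2.resize(read_camera('wrist'),(800,600)))
for x in models.spot_in('dial_grip','wrist')[:2]: print(np.round(x['centre'])/.64,round(x['score'],2),atz('wrist',x['centre'],.17))
o,r,y=state(); print(o['eef_pos'],y,o['q'])
E
```

```text
[290.625 387.5  ] 0.7 [0.601 0.    0.17 ]
[ 0.606 -0.006  0.279] 9.701595513648527 [ 0.378  0.41  -0.624  1.651  0.252  1.173 -0.138]
```

View pics/g.png

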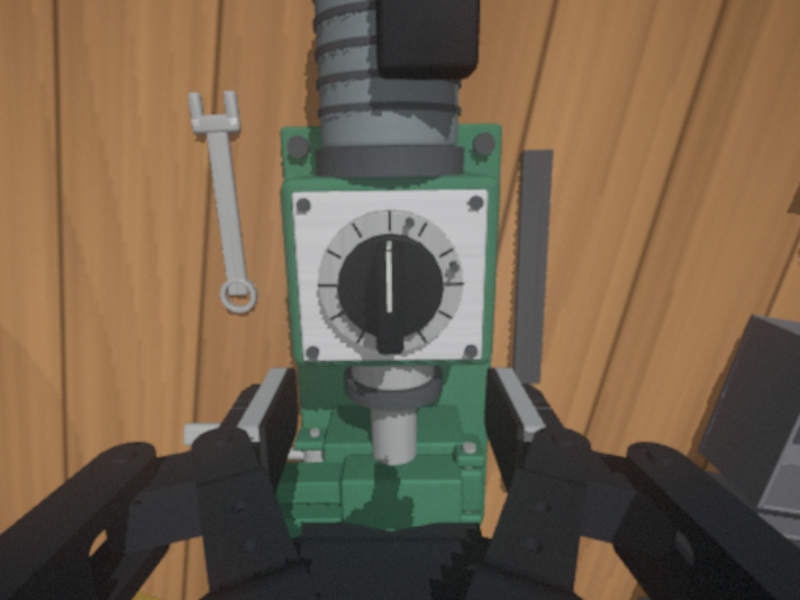

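```bash
python3 - <<'E'
from h import *
p=atz('wrist',(297*.64,389*.64),.18); q=atz('wrist',(285*.64,390*.64),.15); s=(atz('wrist',(242*.64,388*.64),.18)-atz('wrist',(352*.64,390*.64),.18)); print(p,q,np.linalg.norm(s),np.degrees(np.arctan2(s[1],s[0])))
p[2]=.172; plan(p,9.7)
E
```

```text
[ 0.602 -0.     0.18 ] [ 0.602 -0.002  0.15 ] 0.05585455014996156 100.61929925622438
 shift [-0.17 -0.62 10.73] turn 0.0 | pos [ 0.606 -0.006  0.279] yaw 9.7 q7 -0.14 t 11.475
```

Request:
carry_out --deltas '[[[-0.2,-0.6,5],0],[[-0.2,-0.6,9],0],[[-0.2,-0.6,10.7],0],[[-0.2,-0.6,10.7],0],[[-0.2,-0.6,10.7],0]]' --hand 0.5

```text
t: 12.1
eef_pos: [0.603, -0.0003, 0.174]
tool_rot: [-0.001, 0.996, 0.084, -0.004]
contact_force: [-0.6, 0.5, -0.1]
gripper_width: 0.499
```

Request:
carry_out --deltas '[[[0,0,0],0],[[0,0,0],0],[[0,0,0],0],[[0,0,0],0],[[0,0,0],0]]' --hand 0 --newtons 50

```text
t: 12.72
eef_pos: [0.603, -0.0003, 0.1757]
tool_rot: [-0.0, 0.996, 0.084, -0.004]
contact_force: [-4.5, -1.4, 7.7]
gripper_width: 0.156
```

Request:
carry_out --deltas '[[[0,0,0],-9],[[0,0,0],-18],[[0,0,0],-27],[[0,0,0],-36],[[0,0,0],-45],[[0,0,0],-54],[[0,0,0],-58],[[0,0,0],-58]]'

```text
t: 13.72
eef_pos: [0.6008, -0.0021, 0.1758]
tool_rot: [-0.002, 0.831, 0.557, -0.006]
contact_force: [-8.9, -4.2, 6.7]
gripper_width: 0.151
```

```bash
python3 - <<'E'
from h import *
o,r,y=state(); print(o['eef_pos'],y,o['q'],o['torque'],o['contact_force'],o['gripper_width'])
E
```

```text
[ 0.601 -0.002  0.176] 67.68510692812917 [ 0.496  0.571 -0.819  1.756  0.476  1.038  0.684] [-0.657  1.794  0.218] [-8.875 -4.208  6.653] 0.15084421462210706
```

Request:
carry_out --deltas '[[[0,0,0],-8],[[0,0,0],-16],[[0,0,0],-16]]'

```text
t: 14.1
eef_pos: [0.6005, -0.0029, 0.1759]
tool_rot: [-0.003, 0.746, 0.666, -0.006]
contact_force: [-2.2, -2.2, -0.5]
gripper_width: 0.153
```

```bash
cat > s.py <<'E'
from h import *
o,r,y=state(); print(o['eef_pos'],'yaw',y,o['q'],'tq',o['torque'],o['contact_force'],o['gripper_width'],o['t'])
E
python3 s.py
```

```text
[ 0.6   -0.003  0.176] yaw 83.57481820523223 [ 0.537  0.593 -0.88   1.754  0.518  1.059  0.929] tq [-0.36   0.337  0.001] [-2.202 -2.244 -0.538] 0.15286863245086005 14.1
```

Request:
carry_out --deltas '[[[0,0,0],-8],[[0,0,0],-16],[[0,0,0],-24],[[0,0,0],-24]]'

```text
t: 14.6
eef_pos: [0.5996, -0.0041, 0.176]
tool_rot: [-0.005, 0.593, 0.805, -0.007]
contact_force: [-4.4, -2.7, 2.3]
gripper_width: 0.154
```

```bash
python3 s.py
```

```text
[ 0.6   -0.004  0.176] yaw 107.24349168519652 [ 0.593  0.632 -0.972  1.751  0.581  1.095  1.295] tq [-0.494  1.077 -0.956] [-4.377 -2.719  2.349] 0.15395871240128164 14.6
```

Request:
carry_out --deltas '[[[0,0,0],-4],[[0,0,0],-4],[[0,0,0],-4]]'

```text
t: 14.98
eef_pos: [0.5996, -0.0043, 0.1762]
tool_rot: [-0.005, 0.567, 0.824, -0.006]
contact_force: [-1.5, 1.1, 0.5]
gripper_width: 0.153
```

```bash
python3 s.py
```

```text
[ 0.6   -0.004  0.176] yaw 110.94258255694862 [ 0.601  0.638 -0.986  1.75   0.59   1.101  1.353] tq [ 0.242  0.404 -2.395] [-1.464  1.114  0.514] 0.15286616953815724 14.975
```

Request:
carry_out --deltas '[[[0.1,0.1,0],10],[[0.2,0.2,0],20],[[0.2,0.3,0],30],[[0.2,0.3,0],40],[[0.2,0.3,0],50],[[0.2,0.3,0],60],[[0.2,0.3,0],70],[[0.2,0.3,0],80],[[0.2,0.3,0],90],[[0.2,0.3,0],100]]'

```text
t: 16.23
eef_pos: [0.6028, 0.0, 0.1759]
tool_rot: [0.001, 0.996, 0.094, -0.007]
contact_force: [5.2, 0.2, -8.7]
gripper_width: 0.156
```

```bash
python3 s.py
```

```text
[0.603 0.    0.176] yaw 10.82927038122145 [ 0.339  0.509 -0.594  1.761  0.334  0.987 -0.198] tq [ 0.672 -1.301  0.196] [ 5.169  0.168 -8.663] 0.15557216386344244 16.225
```

Request:
carry_out --deltas '[[[0,0,0],10],[[0,0,0],20],[[0,0,0],30],[[0,0,0],40],[[0,0,0],50],[[0,0,0],60],[[0,0,0],60]]'

```text
t: 17.1
eef_pos: [0.6059, -0.001, 0.1759]
tool_rot: [0.004, 0.909, -0.416, -0.001]
contact_force: [10.4, -2.9, -11.3]
gripper_width: 0.153
```

```bash
python3 s.py
```

```text
[ 0.606 -0.001  0.176] yaw -49.154373756025905 [ 0.168  0.468 -0.358  1.771  0.202  0.944 -1.133] tq [-0.499 -2.524  0.049] [ 10.366  -2.85  -11.329] 0.15264431979624157 17.1
```

Request:
carry_out --deltas '[[[-0.1,0.1,0],10],[[-0.2,0.2,0],20],[[-0.2,0.2,0],30],[[-0.2,0.2,0],40],[[-0.2,0.2,0],50],[[-0.2,0.2,0],61],[[-0.2,0.2,0],61],[[-0.2,0.2,0],61]]'

```text
t: 18.1
eef_pos: [0.6065, -0.0043, 0.1759]
tool_rot: [-0.002, -0.573, 0.82, -0.005]
contact_force: [11.4, -9.3, -11.7]
gripper_width: 0.149
```

```bash
python3 s.py
```

```text
[ 0.606 -0.004  0.176] yaw -110.1221273942691 [-0.009  0.444 -0.121  1.789  0.079  0.913 -2.088] tq [-1.631 -2.604  0.156] [ 11.407  -9.286 -11.652] 0.14884440592346515 18.1
```

Request:
carry_out --deltas '[[[0,0,0],0],[[0,0,0],0],[[0,0,0],0],[[0,0,0],0],[[0,0,-5],0],[[0,0,-10],0],[[0,0,-11],0],[[0,0,-11],0]]' --hand 0.6

```text
t: 19.1
eef_pos: [0.6063, -0.003, 0.2863]
tool_rot: [-0.002, -0.573, 0.82, -0.005]
contact_force: [0.6, -0.7, 0.0]
gripper_width: 0.602
```

```bash
python3 s.py; python3 - <<'E'
from h import *
save('x','i.png',cv2.resize(read_camera('wrist'),(800,600)))
E
```

```text
[ 0.606 -0.003  0.286] yaw -110.10304481356422 [-0.007  0.335 -0.124  1.679  0.057  1.129 -2.07 ] tq [ 0.021  0.036 -0.013] [ 0.65  -0.735  0.018] 0.6018122193401243 19.1
```

View pics/i.png

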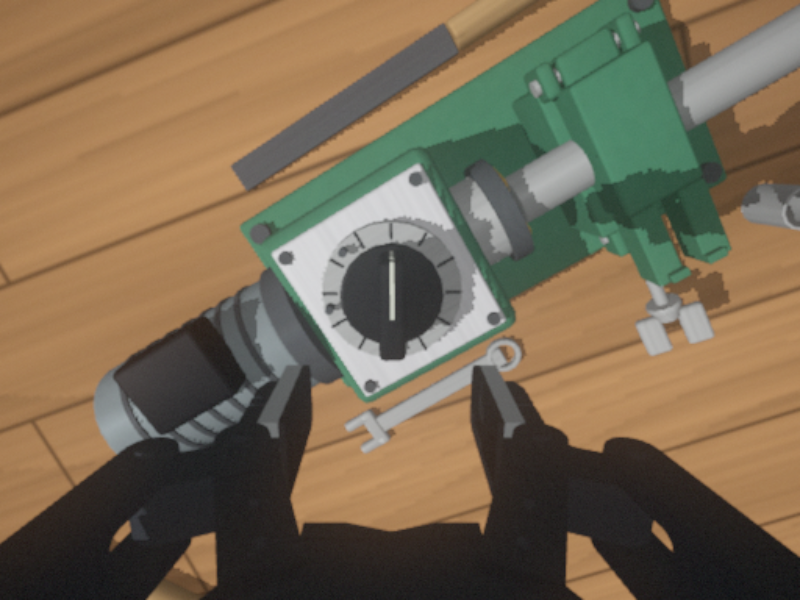

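```bash
python3 - <<'E'
from h import *
print(bot.hand_in())
E
```

```text
the job is handed in; nothing more can be done
None
```

The clamp is freed and the feed dial is set to its seventh click. The job is handed in at about 19 s of the 67 s; no verdict was reported.

- **Clamp:** I turned the wing nut about 94° anticlockwise, to about 1.9 rad by my estimate from the wing angle. Then I pushed the bolt out of the lug from behind. The last pictures show it lying swung out, clear of the lug.
- **Dial:** I wound it back to the stop, where the moment rose to 2.4 N m. The stop came about 95° from the start, not exactly at 90°, which I put down to give in the grip. That makes it three clicks from the stop at the start, and the two pin marks on the scale fit that. I then turned it 210° clockwise in one grip without re-taking the bar, since the wrist range allowed it.
- **Last check:** After letting go and lifting clear, the pointer sat on a tick, 120° clockwise of where it started, which is the seventh click. The measured force was under 1 N. The spanner, offcut and file showed in that picture and did not look moved. I did not measure them, and I did not look at the hammer, wire brush and square again.

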